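# Sweep the rejects through the folding gate into the catch box

### The arm

A 6-joint arm with a two-finger parallel gripper is mounted at the origin on a cart in front of the work surface, level with it; the furniture and walls round the work are solid. World frame = base frame: x ahead of the robot, y to its left, z up, the work surface at z = 0. Lengths are in m, angles in rad, forces in N, time in s.
With the tool pointing down it reaches from about 0.3 to 1 m from the base axis. Payload 5.1 kg.
Tool frame: the origin (TCP) lies on the front face of the gripper's body, between the roots of the fingers; the fingertips stand 78 mm ahead of it and the grasp point (between the pads) lies 59 mm ahead of it; z points along the fingers, y is the line along which they close (so a half turn about z gives the same grasp; the last joint's range is limited). The gripper opens to 95 mm and grips with 3 to 60 N. Pads are 20 mm wide; open, the fingers measure 119 mm over their backs; the gripper's body (75 mm by 180 mm) begins 59 mm behind the grasp point.
Start: joints at [-1.248, 0.124, 1.65, -0, 1.367, -0.083], TCP at [0.257, -0.597, 0.292] pointing down, gripper open.
Joint ranges: [-2.61, 2.61], [-1.02, 2.33], [0.03, 2.71], [-1.35, 4.49], [0.32, 2.68], [-2.91, 2.91]. Speed limits (rad/s): [2.57, 2.57, 3.14, 3.14, 3.14, 3.14].

### API

Orientations are given as a unit quaternion [w, x, y, z].
In Python, from cell import monitor, camera, calibration, workorder gives the robot as it stands.
- The arm moves only by the tool step_arm, never from a script. Its argument "motion" is a list of rows, each a list of 7 numbers: the turn, a rotation vector about the world's x, y, z in degrees, then the shift along the world's x, y, z in m, then the opening, from -1 (shut) to 1 (fully open). A call has 1 to 5 rows; each row is the pose to reach, as a shift and turn from the pose commanded when the call began; what a row does not reach only later rows make up. A row lasts 1/12 s, in which the tool goes at most 41.7 mm and 7.16 degrees, less where a joint would pass 70% of its speed; a pose out of reach is approached as far as the arm can. A call with a gripper value outside its range is refused whole. The fingers move at their own pace and stop on an object; "squeeze" is the grip in N (left out, the last holds). Time passes only in rows, so rows that repeat a pose let the fingers close. It gives the time, the measured TCP pose, the force, the opening and the grip force at its end, in the units of the state.
- monitor.get_state(): the state, without advancing time (a new reading comes with each control period).
- camera(name): name is "scene" or "top" or "wrist"; returns the picture (384x512x3 uint8, red, green, blue); there is no depth.
- calibration(name): a dict with "camera_matrix" (3x3 intrinsics, pixels), "k1" (the pictures are not rectified: a ray, as slopes to the right and down, at radius r is drawn at 1 + k1 r^2 times it, then the intrinsics apply), "pose" (4x4, takes a point from camera to world coordinates); the wrist camera has in their place "tool_from_camera" (4x4, takes a point from camera to tool coordinates, whose origin is the TCP and whose axes are the flange's). Camera axes: x right, y up, looking along -z (the intrinsics and any distortion apply to the point x, -y, -z); pixel columns grow to the right and rows downward; lengths in m; the calibration is good to about 2 mm. A picture is of the moment at which its call begins: read the wrist's pose just before it. calibration takes no time and is no camera call.
- workorder.sign_off(): hands the job in; it is judged then, once.
The state is a dict: "time": time; "joint_positions": joint angles; "joint_vel": joint speeds; "effort": joint torques, N m; "eef_pos": TCP position; "orientation": TCP orientation; "force": force on the tool from outside, world axes, zero at the start; "torque": the same for the moment, N m; "grip_width": finger opening in m; "grasp_force": force on a finger pad.
Only numpy, scipy, OpenCV 4.12 (cv2) and the standard library are available. Lean on these libraries where they do the work, as an engineer would, in place of code of your own. Each camera call takes 0.05 s, during which the arm holds its last target. There are 200 camera calls.

### The job

On the inspection stand, push the folding gate at the knob on its fold hinge, outward over the box, until its two leaves are folded together beside the post. Then slide the two short turned pieces, without lifting them off the deck, over the opened edge so that they drop into the box below. Leave the gate folded, and the two tall turned pieces, the bolt and the things on the table standing undisturbed where they are.

Things in the scene. Friction and masses are not known exactly. Their poses are not given: they have to be found in the camera images.
- stand: fixed aluminium inspection stand, flat rimless deck 70 mm above the table, -85 to +85 mm along its x, -95 to +95 along its y. Origin on the table under the deck's centre, z up. The gate closes its -x edge: gate line at x = -79, opening y = -75 to +75, between two posts 12 x 10 mm at y = -84 and +84, 36 mm high above the deck. Beyond that edge, below, is the catch box
- box_floor (a point): centre of the inner floor of the open sheet-metal catch box fixed below the stand's -x edge, 3 mm above the table, axes parallel to the stand's. Inside 98 mm along x and 174 mm along y, walls 3 mm, rim 52 mm above the table (18 mm below the deck); it lies at x = -139, y = 0 in the stand's frame
- gate (a joint): folding gate: angle a (rad) of leaf 1 from the gate line; 0 = flat, shut; 1.5 = folded (stop); nearly shut at the start. As it folds, the fold moves outward over the box and towards the +y post: it is at x = -79 - 75 sin a, y = 75 - 75 cos a (mm, stand's frame). Light friction (under 1 N at the knob) keeps it where it is left
- gate_hinge (a point): vertical axis of leaf 1 at the +y post, deck height: stand point x = -79, y = 75 mm. Leaf 1 ends at the fold hinge, where leaf 2 hangs; the free end of leaf 2 runs in a floor track along the gate line. Leaves 75 mm long, 5 mm thick, 4 to 32 mm above the deck
- fold_knob (a point): top centre of the knob that stands up on the fold hinge: stem 10 mm diameter from 32 to 50 mm above the deck, flat cap 15 mm diameter and 4 mm thick from 50 to 54 mm above it (only the knob rises above the leaves)
- short_1: rejected short turned steel cylinder, upright, 22 mm diameter, 34 mm tall, about 60 g; origin at the centre of its underside, z up along its axis (the two short ones are alike)
- short_2: rejected short turned steel cylinder, upright, 22 mm diameter, 34 mm tall, about 60 g; origin at the centre of its underside, z up along its axis (the two short ones are alike)
- tall_1: good tall turned steel cylinder, upright, 20 mm diameter, 50 mm tall, about 60 g; origin at the centre of its underside
- tall_2: good tall turned steel cylinder, upright, 20 mm diameter, 50 mm tall, about 60 g; origin at the centre of its underside
- bolt: steel hexagon bolt standing on its head: head 18 x 16 x 8 mm, shank 10 mm diameter, 48 mm tall, about 40 g; origin at the centre of its underside
- vial: bystander on the table to the left of the stand: vial of screws, 30 mm diameter, 56 mm tall; origin at the centre of its underside
- loupe: bystander on the table to the right of the stand: black eye loupe, 38 mm diameter, 30 mm tall; origin at the centre of its underside

How it is judged:
By the outcome, as a careful person would: the job done as asked, in the order asked, and still so for the second after the job is handed in, with the robot touching nothing.
It also fails if it takes over 61 s, if anything falls off the work surface, if the arm or the gripper's body presses on something with over 40 N, if the wrist force passes 120 N, or if a joint passes its speed limit or range.

## Working session

There is one attempt and no reset: what is moved stays moved. The work goes in short steps, Python scripts to look and compute and a tool call to move; the robot and the scene stay as the last step left them, time stands still between calls to the robot, and variables do not carry over. Pictures are saved under pics/ and viewed, at most 12 in all, crops included, and the job is handed in when it is done.

Besides the shell and the picture viewer there is one more tool, called after "Call:" as name(argument=value, ...) on one line, values as JSON. step_arm: Moves the arm, as the interface text tells. Its arguments: {"type":"object","properties":{"motion":{"type":"array"},"squeeze":{"type":"number"}},"required":["motion"]}

```bash
mkdir -p pics; cat > h.py <<'E'
import numpy as np, cv2
from cell import monitor, camera, calibration, workorder
def save(n,f):
    im=camera(n); cv2.imwrite('pics/'+f,im[:,:,::-1]); return im
def ray(cal,u,v,T=None):
    K=np.array(cal['camera_matrix']);T=np.array(cal['pose']) if T is None else T
    d=cv2.undistortPoints(np.array([[[u,v]]],float),K,np.array([cal['k1'],0,0,0.]))[0,0]
    return T[:3,3],T[:3,:3]@np.array([d[0],-d[1],-1])
def onz(cal,u,v,z,T=None):
    o,d=ray(cal,u,v,T); return o+d*(z-o[2])/d[2]
def proj(cal,P):
    K=np.array(cal['camera_matrix']);T=np.array(cal['pose'])
    p=(np.linalg.inv(T)@np.c_[np.atleast_2d(P),np.ones(len(np.atleast_2d(P)))].T)[:3]
    x=p[0]/-p[2];y=-p[1]/-p[2];s=1+cal['k1']*(x*x+y*y)
    return np.c_[K[0,0]*x*s+K[0,2],K[1,1]*y*s+K[1,2]]
E
python3 - <<'E'
from h import *
a=save('scene','s0.png');b=save('top','t0.png')
c=np.vstack([cv2.resize(x,None,fx=1,fy=1) for x in (a,b)])
for n in('scene','top'):
    k=calibration(n);print(n,np.round(k['pose'],3).tolist(),k['k1'])
print(monitor.get_state())
E
```

```text
scene [[0.586, 0.363, -0.725, -0.137], [-0.81, 0.234, -0.537, -0.742], [-0.025, 0.902, 0.431, 0.504], [0.0, 0.0, 0.0, 1.0]] -0.04935892272501397
top [[-0.02, 0.994, -0.103, 0.396], [-1.0, -0.019, 0.013, -0.241], [0.011, 0.104, 0.995, 1.507], [0.0, 0.0, 0.0, 1.0]] -0.10234922923040558
{'time': 0.1, 'joint_positions': array([-1.24762311e+00,  1.24436277e-01,  1.65153229e+00,  9.16196850e-06,
        1.36747937e+00, -8.26262108e-02]), 'joint_vel': array([ 0.00062548, -0.00266914, -0.00435432,  0.0008924 ,  0.00069008,
       -0.00198146]), 'effort': array([ 6.85528630e-04, -4.18880582e+01, -3.61095858e+01,  7.77279376e-02,
        4.61349695e-02, -6.45610839e-05]), 'eef_pos': array([ 0.25641192, -0.59681943,  0.29111521]), 'orientation': array([-9.21480386e-04,  9.79486140e-01,  2.01509406e-01, -1.06848786e-04]), 'force': array([-0.13147487, -0.64608335,  0.40402843]), 'torque': array([-0.03665675, -0.0107112 ,  0.00228147]), 'grasp_force': 0.0, 'grip_width': 0.0950567904142829}
```

View pics/t0.png

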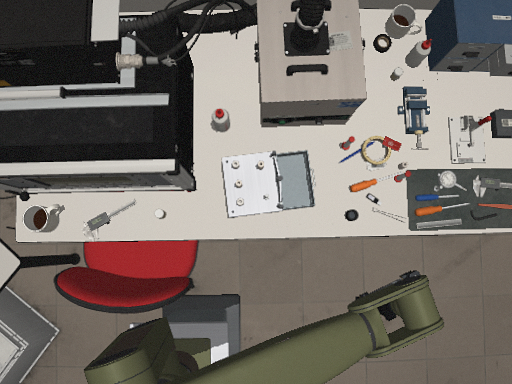

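View pics/s0.png

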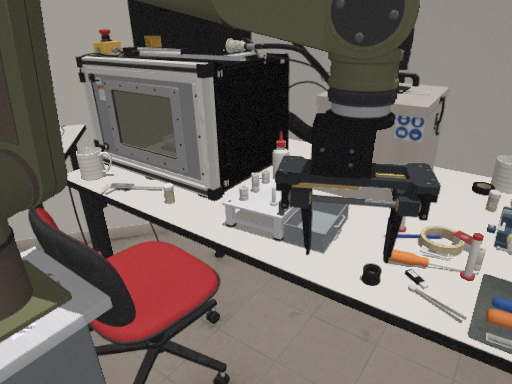

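The top view shows the stand deck at about (222–280, 152–217) with the box to its right (world −y) and the objects at about (240,165), (261,165), (240,185), (239,200) and (271,180). I'll enlarge it.

```bash
python3 - <<'E'
import cv2
b=cv2.imread('pics/t0.png')[140:228,208:324];cv2.imwrite('pics/t0c.png',cv2.resize(b,None,fx=6.8,fy=6.8,interpolation=cv2.INTER_CUBIC))
b=cv2.imread('pics/s0.png')[125:290,150:390];cv2.imwrite('pics/s0c.png',cv2.resize(b,None,fx=3.3,fy=3.3,interpolation=cv2.INTER_CUBIC))
E
```

```text
(no output)
```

View pics/t0c.png

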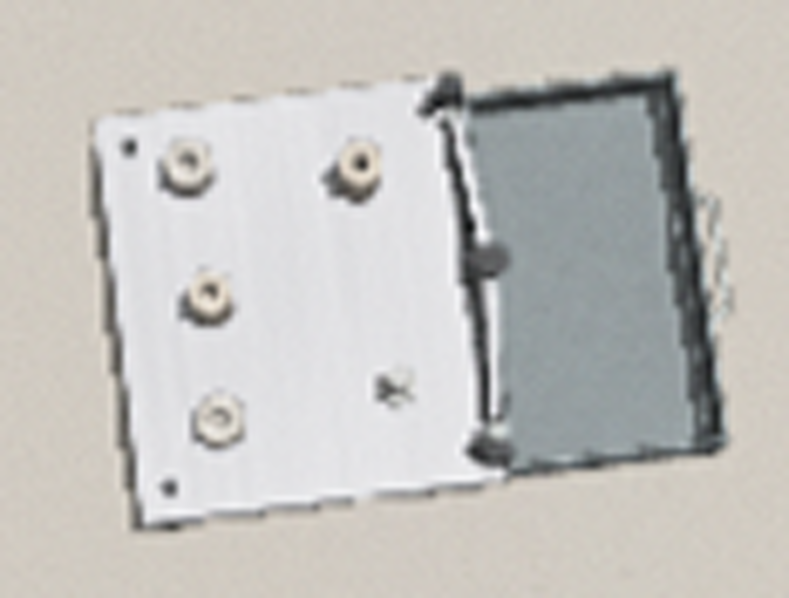

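View pics/s0c.png

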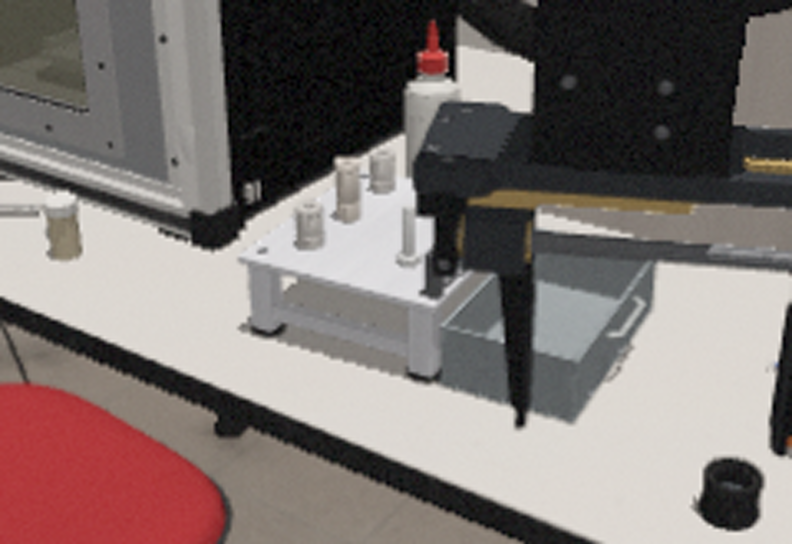

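The crops show short pieces at about (188,160) and (219,418), tall ones at (358,168) and (209,297), the bolt at (395,388), the knob at (488,258) and the posts at (447,90) and (490,445). I'll work out the layout from these.

```bash
cat > lay.py <<'E'
from h import *
k=calibration('top')
def c(u,v,z): return onz(k,u/6.8+208-.43,v/6.8+140-.43,z)[:2]
cor=np.array([c(95,118,.07),c(137,525,.07),c(435,80,.07),c(507,472,.07)])
# stand x ~ +world y ; corners
S=np.array([[85,-95],[85,95],[-85,-95],[-85,95]])/1e3
def fit(S,W):
    a=S-S.mean(0);b=W-W.mean(0)
    th=np.arctan2((a[:,0]*b[:,1]-a[:,1]*b[:,0]).sum(),(a*b).sum())
    R=np.array([[np.cos(th),-np.sin(th)],[np.sin(th),np.cos(th)]]);t=W.mean(0)-R@S.mean(0)
    return R,t,th
E
python3 - <<'E'
from lay import *
# use holes/edges: corners + posts
W=np.vstack([cor,[c(447,82,.106),c(488,448,.106)]]);SS=np.vstack([S,[[-.079,-.084],[-.079,.084]]])
R,t,th=fit(SS,W);print('th',np.degrees(th),t,'res mm',np.round(((R@SS.T).T+t-W)*1e3,1).tolist())
for n,u,v,z in [('A',188,160,.104),('B',360,168,.12),('C',210,297,.12),('D',219,418,.104),('bolt',397,386,.11),('knob',490,258,.124)]:
    w=c(u,v,z);print(n,w.round(4),((w-t)@R*1e3).round(1))
print(calibration('wrist'))
E
```

```text
th 96.35247168839912 [ 0.59176527 -0.24288425] res mm [[-0.7, 4.3], [0.1, 0.2], [3.0, -6.2], [-2.2, 1.5], [-0.1, 2.2], [-0.0, -2.0]]
A [ 0.6507 -0.1962] [ 39.9 -63.8]
B [ 0.6427 -0.2737] [-36.2 -47.3]
C [ 0.5857 -0.2056] [37.7  1.9]
D [ 0.5331 -0.2083] [40.8 54.5]
bolt [ 0.5453 -0.2883] [-40.   51.2]
knob [ 0.6004 -0.3306] [-88.1   1.2]
{'camera_matrix': array([[275.46783111,   0.        , 255.53267356],
       [  0.        , 275.46783111, 192.64620849],
       [  0.        ,   0.        ,   1.        ]]), 'k1': 0.017799436399289142, 'tool_from_camera': array([[ 1.27246450e-05,  9.66012656e-01,  2.58494774e-01,
         7.39302524e-02],
       [ 9.99999607e-01, -2.41438978e-04,  8.53048069e-04,
        -3.14129686e-04],
       [ 8.86465945e-04,  2.58494662e-01, -9.66012279e-01,
        -9.18852622e-02],
       [ 0.00000000e+00,  0.00000000e+00,  0.00000000e+00,
         1.00000000e+00]])}
```

Call:
step_arm(motion=[[7,0,0,0,0,0,0],[0,0,7,0.025,0.025,0.01,-1],[0,0,14,0.05,0.05,0.02,-1],[0,0,21,0.078,0.075,0.03,-1],[0,0,28,0.105,0.1,0.04,-1]], squeeze=5)

```text
time: 0.52
eef_pos: [0.3623, -0.496, 0.3313]
orientation: [-0.001, 0.907, 0.422, -0.0]
force: [0.4, -0.3, -0.2]
grip_width: 0.0674
grasp_force: 0.0
```

Call:
step_arm(motion=[[0,0,0,0.028,0.028,0,-1],[0,0,0,0.056,0.056,0,-1],[0,0,0,0.084,0.084,0,-1],[0,0,0,0.112,0.112,0,-1],[0,0,0,0.14,0.14,0,-1]])

```text
time: 0.93
eef_pos: [0.5025, -0.3555, 0.3318]
orientation: [-0.0, 0.908, 0.42, -0.0]
force: [-0.4, -0.3, 0.1]
grip_width: 0.0338
grasp_force: 0.0
```

Call:
step_arm(motion=[[0,0,0,0.028,0.026,0,-1],[0,0,0,0.056,0.052,0,-1],[0,0,0,0.084,0.078,0,-1],[0,0,0,0.09,0.08,0,-1],[0,0,0,0.09,0.08,0,-1]])

```text
time: 1.35
eef_pos: [0.5929, -0.2754, 0.3313]
orientation: [-0.001, 0.907, 0.421, -0.0]
force: [0.3, -0.1, -0.0]
grip_width: 0.002
grasp_force: 0.0
```

```bash
cat >> h.py <<'E'
from scipy.spatial.transform import Rotation as Ro
def wT(s):
    q=s['orientation'];T=np.eye(4);T[:3,:3]=Ro.from_quat([q[1],q[2],q[3],q[0]]).as_matrix();T[:3,3]=s['eef_pos']
    return T@np.array(calibration('wrist')['tool_from_camera'])
E
python3 - <<'E'
from h import *
s=monitor.get_state();a=save('wrist','w1.png');np.save('w1.npy',wT(s));print(s['eef_pos'],s['force'],s['time'])
cv2.imwrite('pics/w1b.png',cv2.resize(a[:,:,::-1],None,fx=1.5,fy=1.5))
E
```

```text
[ 0.59288468 -0.27540927  0.33133866] [ 0.25086297 -0.11450197 -0.02136425] 1.35
```

View pics/w1b.png

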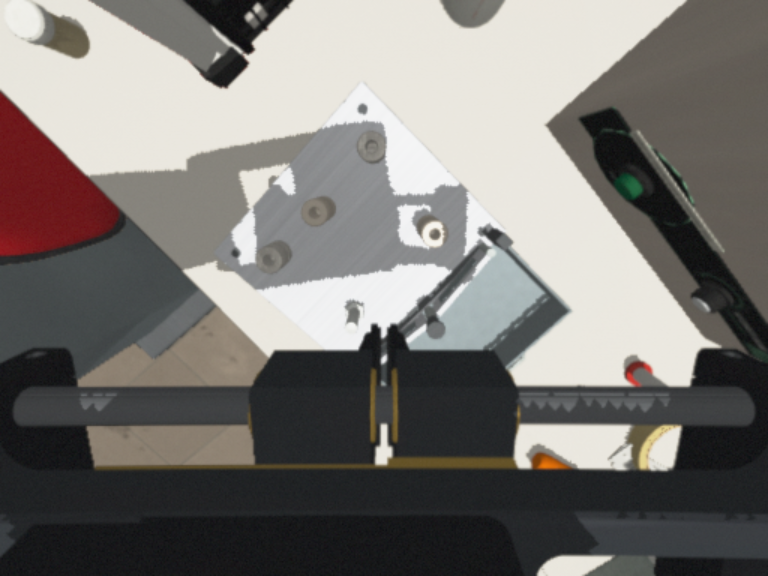

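The wrist view (1.5x) shows the shorts near (371,146) and (272,256), the talls near (318,211) and (432,231), the bolt top near (353,307), the knob cap near (435,324) and deck holes at (362,108) and (235,253). Next I compare these with the top-camera estimates.

```bash
python3 - <<'E'
from h import *
k=calibration('wrist');T=np.load('w1.npy');k['pose']=T
top=dict(A=(.6507,-.1962,.104),B=(.6427,-.2737,.12),C=(.5857,-.2056,.12),D=(.5331,-.2083,.104),bolt=(.5453,-.2883,.118),knob=(.6004,-.3306,.124),
 corner=(.6764,-.1479,.07))
for n,p in top.items():
    a=np.array(p);b=a.copy();b[2]=.07
    print(n,(proj(k,[a,b])*1.5).round(0).tolist())
im=cv2.imread('pics/w1.png')[40:250,130:400];cv2.imwrite('pics/w1c.png',cv2.resize(im,None,fx=2.9,fy=2.8,interpolation=cv2.INTER_CUBIC))
for n,u,v,z in [('A',371,143,.104),('B',432,230,.12),('C',320,208,.12),('D',270,254,.104),('bolt',353,305,.118),('knob',435,323,.124)]:
    print(n,onz(k,u/1.5,v/1.5,z,T).round(4))
E
```

```text
A [[374.0, 144.0], [375.0, 148.0]]
B [[434.0, 236.0], [427.0, 228.0]]
C [[314.0, 214.0], [324.0, 209.0]]
D [[270.0, 259.0], [281.0, 252.0]]
bolt [[348.0, 329.0], [352.0, 311.0]]
knob [[437.0, 328.0], [430.0, 307.0]]
corner [[360.0, 75.0], [360.0, 75.0]]
A [ 0.6495 -0.1939  0.104 ]
B [ 0.6441 -0.2695  0.12  ]
C [ 0.5922 -0.2051  0.12  ]
D [ 0.5359 -0.2053  0.104 ]
bolt [ 0.5616 -0.2758  0.118 ]
knob [ 0.6017 -0.326   0.124 ]
```

View pics/w1c.png

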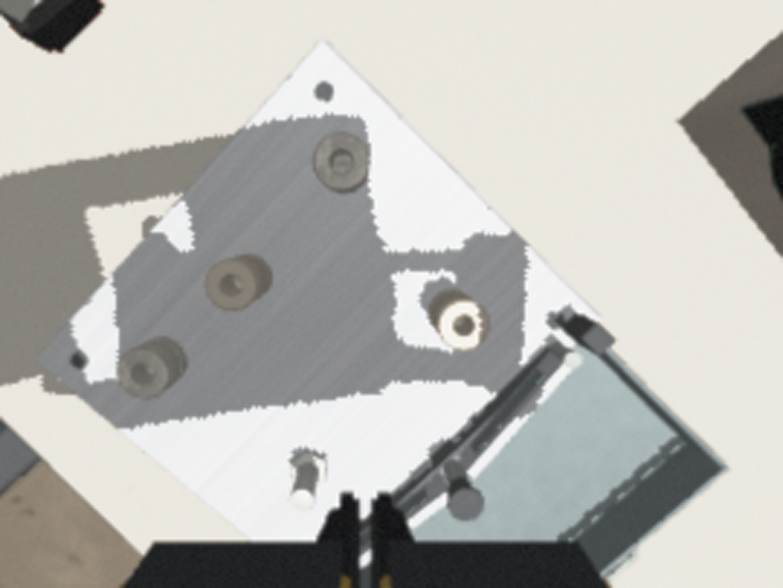

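Short tops are at crop pixels (341,161) and (147,371), with wide counterbores. Talls are at (233,283) and (463,325), the bolt top at (302,496), the knob cap at (466,503), and the deck corners at (322,40), (40,357) and (605,318).

```bash
cat > st.py <<'E'
from lay import *
kw=calibration('wrist');T=np.load('w1.npy')
def w(u,v,z): return onz(kw,u/2.9+130-.33,v/2.8+40-.33,z,T)[:2]
W=np.array([w(322,40,.07),w(40,357,.07),w(606,318,.07)])
R,t,th=fit(S[:3],W)
def s2w(x,y): return R@np.array([x,y])/1e3+t
E
python3 - <<'E'
from st import *
print(np.degrees(th),t,(((R@S[:3].T).T+t-W)*1e3).round(1).tolist())
for n,u,v,z in [('A',341,161,.104),('B',463,325,.12),('C',233,283,.12),('D',147,371,.104),('bolt',303,496,.118),('knob',466,503,.124)]:
    p=w(u,v,z);print(n,p.round(4),((p-t)@R*1e3).round(1))
print('start',s2w(-66,-20))
E
```

```text
96.09289658099449 [ 0.59109306 -0.24573751] [[2.4, 0.7], [-3.0, 0.1], [0.6, -0.8]]
A [ 0.6482 -0.1953] [ 44.1 -62.2]
B [ 0.6436 -0.2725] [-32.2 -49.4]
C [ 0.588  -0.2044] [41.5 -1.3]
D [ 0.5339 -0.208 ] [43.6 52.9]
bolt [ 0.5496 -0.2874] [-37.   45.6]
knob [ 0.599  -0.3301] [-84.7   1.1]
start [ 0.61798537 -0.30924187]
```

Call:
step_arm(motion=[[0,0,0,0.008,-0.011,-0.04,-1],[0,0,0,0.016,-0.022,-0.08,-1],[0,0,0,0.024,-0.034,-0.12,-1],[0,0,0,0.024,-0.034,-0.143,-1],[0,0,0,0.024,-0.034,-0.143,-1]])

```text
time: 1.82
eef_pos: [0.6109, -0.3114, 0.1805]
orientation: [-0.006, 0.908, 0.418, -0.004]
force: [-1.4, 1.1, -1.3]
grip_width: 0.0003
grasp_force: 0.0
```

```bash
python3 - <<'E'
from st import *
p0=monitor.get_state()['eef_pos'];print(p0)
for a in [.1,.2,.35,.5,.65,.8,.95,1.1,1.2,1.3,1.4,1.5]:
    k=np.array([-79-75*np.sin(a),75-75*np.cos(a)]);q=s2w(*(k+17.5*np.array([.707,-.707])))
    print(a,q.round(4),(q-p0[:2]).round(4))
E
```

```text
[ 0.61088068 -0.31135041  0.18051099]
0.1 [ 0.6109 -0.3182] [ 0.     -0.0068]
0.2 [ 0.6106 -0.3257] [-0.0003 -0.0143]
0.35 [ 0.6087 -0.3367] [-0.0022 -0.0254]
0.5 [ 0.6052 -0.3474] [-0.0057 -0.0361]
0.65 [ 0.6001 -0.3574] [-0.0108 -0.0461]
0.8 [ 0.5936 -0.3666] [-0.0173 -0.0552]
0.95 [ 0.5857 -0.3747] [-0.0251 -0.0633]
1.1 [ 0.5768 -0.3815] [-0.0341 -0.0701]
1.2 [ 0.5703 -0.3853] [-0.0405 -0.0739]
1.3 [ 0.5635 -0.3884] [-0.0474 -0.077 ]
1.4 [ 0.5564 -0.3908] [-0.0545 -0.0794]
1.5 [ 0.5491 -0.3925] [-0.0618 -0.0811]
```

Call:
step_arm(motion=[[0,0,0,0,0,0.003,-1],[0,0,0,0,0,0.003,-1],[0,0,0,0,0,0.003,-1]])

```text
time: 2.07
eef_pos: [0.6166, -0.3124, 0.1966]
orientation: [0.002, 0.908, 0.419, 0.002]
force: [0.4, -0.2, 0.5]
grip_width: 0.0003
grasp_force: 0.0
```

Call:
step_arm(motion=[[0,0,0,0,0,-0.002,-1],[0,0,0,0,0,-0.003,-1],[0,0,0,0,0,-0.003,-1]])

```text
time: 2.32
eef_pos: [0.6158, -0.3112, 0.1904]
orientation: [0.001, 0.908, 0.42, 0.0]
force: [-0.1, 0.7, -0.5]
grip_width: 0.0007
grasp_force: 0.0
```

Call:
step_arm(motion=[[0,0,0,-0.003,-0.006,-0.001,-1],[0,0,0,-0.005,-0.012,-0.001,-1],[0,0,0,-0.006,-0.019,-0.001,-1],[0,0,0,-0.007,-0.026,-0.001,-1],[0,0,0,-0.0095,-0.033,-0.001,-1]])

```text
time: 2.73
eef_pos: [0.6061, -0.3452, 0.1884]
orientation: [0.0, 0.908, 0.42, 0.0]
force: [1.7, 0.4, -0.1]
grip_width: 0.0009
grasp_force: 0.6
```

```bash
python3 - <<'E'
from h import *
s=monitor.get_state();a=save('wrist','w2.png');t=save('top','t2.png')
print(s['eef_pos'],s['force'])
cv2.imwrite('pics/w2c.png',np.hstack([cv2.resize(a[60:260,120:380,::-1],(520,400)),cv2.resize(t[140:220,270:326,::-1],(280,400))]))
E
```

```text
[ 0.60614013 -0.34516334  0.18840638] [ 1.70084304  0.41184242 -0.10797393]
```

View pics/w2c.png

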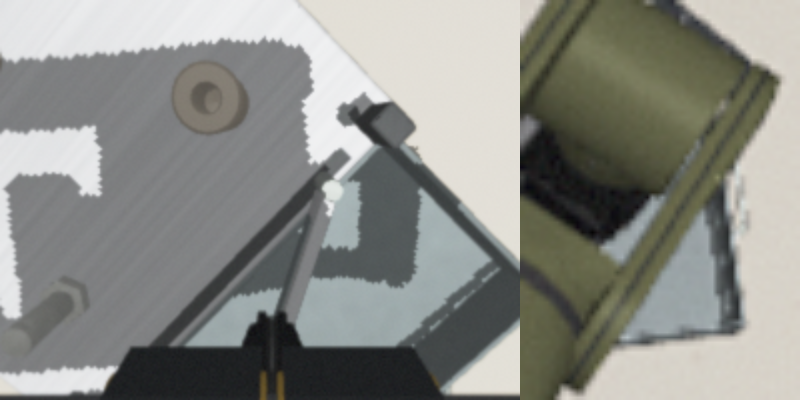

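The wrist view shows leaf 2 running from (333,190) to the finger at (270,320), so the gate is folding. I'll continue along the arc.

Call:
step_arm(motion=[[0,0,0,-0.004,-0.008,0,-1],[0,0,0,-0.009,-0.015,0,-1],[0,0,0,-0.014,-0.022,0,-1],[0,0,0,-0.0195,-0.0275,0,-1],[0,0,0,-0.026,-0.033,0,-1]])

```text
time: 3.25
eef_pos: [0.5794, -0.378, 0.1882]
orientation: [-0.0, 0.908, 0.42, -0.0]
force: [1.2, 0.5, 0.1]
grip_width: 0.0006
grasp_force: 0.4
```

Call:
step_arm(motion=[[0,0,0,-0.006,-0.003,0,-1],[0,0,0,-0.012,-0.006,0,-1],[0,0,0,-0.018,-0.008,0,-1],[0,0,0,-0.024,-0.0095,0,-1],[0,0,0,-0.029,-0.0105,0,-1]])

```text
time: 3.67
eef_pos: [0.5503, -0.3878, 0.1883]
orientation: [-0.0, 0.908, 0.42, -0.0]
force: [-0.2, -0.0, 0.0]
grip_width: 0.0003
grasp_force: 0.3
```

Call:
step_arm(motion=[[0,0,0,-0.002,-0.001,0,-1],[0,0,0,-0.004,-0.001,0,-1],[0,0,0,-0.006,-0.0015,0,-1],[0,0,0,-0.006,-0.0015,0,-1]])

```text
time: 4.0
eef_pos: [0.5449, -0.3891, 0.1882]
orientation: [-0.0, 0.908, 0.42, 0.0]
force: [0.0, -0.1, 0.5]
grip_width: 0.0002
grasp_force: 0.1
```

```bash
python3 - <<'E'
from h import *
s=monitor.get_state();a=save('wrist','w3.png')
print(s['eef_pos'],s['force'])
cv2.imwrite('pics/w3c.png',cv2.resize(a[100:330,100:400,::-1],(750,575)))
E
```

```text
[ 0.54489227 -0.38913055  0.18823996] [ 0.00289663 -0.09882229  0.46226207]
```

View pics/w3c.png

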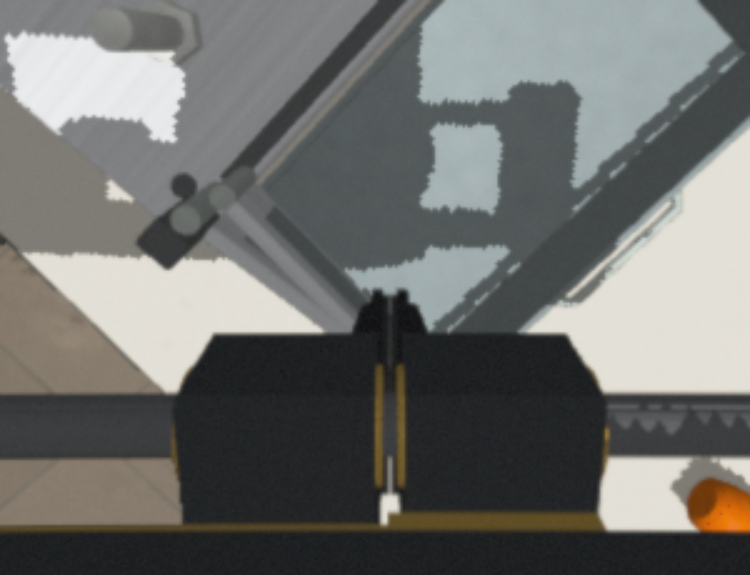

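The leaves are nearly folded, with the pins at (221,195) and (185,217). I'll push on to the stop.

Call:
step_arm(motion=[[0,0,0,-0.003,0,0,-1],[0,0,0,-0.006,0,0,-1],[0,0,0,-0.006,0,0,-1]])

```text
time: 4.3
eef_pos: [0.5417, -0.388, 0.1889]
orientation: [0.001, 0.908, 0.42, 0.004]
force: [10.2, 3.4, -1.1]
grip_width: 0.0007
grasp_force: 4.7
```

Call:
step_arm(motion=[[0,0,0,0.01,0.01,0,-1],[0,0,0,0.02,0.02,0.015,-1],[0,0,6,0.02,0.03,0.05,-1],[0,0,13,0.01,0.05,0.085,-1],[0,0,20,0.005,0.075,0.1,-0.7]])

```text
time: 4.72
eef_pos: [0.545, -0.3148, 0.2935]
orientation: [0.003, 0.819, 0.573, 0.0]
force: [1.5, 0.1, 1.8]
grip_width: 0.0033
grasp_force: 0.0
```

Call:
step_arm(motion=[[0,0,6.5,-0.002,0.025,0,-0.5],[0,0,13,-0.004,0.05,0,-0.3],[0,0,20,-0.006,0.075,0,-0.2],[0,0,26,-0.006,0.095,0,-0.2],[0,0,26,-0.006,0.1,0,-0.2]])

```text
time: 5.13
eef_pos: [0.5379, -0.2114, 0.2883]
orientation: [-0.001, 0.67, 0.743, -0.0]
force: [0.6, 1.1, -0.3]
grip_width: 0.0342
grasp_force: 0.0
```

Call:
step_arm(motion=[[0,0,0,0,0,0,-0.2],[0,0,0,0,0,0,-0.2],[0,0,0,0,0,0,-0.2],[0,0,0,0,0,0,-0.2]])

```text
time: 5.47
eef_pos: [0.5381, -0.2152, 0.2881]
orientation: [-0.0, 0.672, 0.74, -0.0]
force: [0.7, -0.5, -0.1]
grip_width: 0.0384
grasp_force: 0.0
```

```bash
python3 - <<'E'
from h import *
s=monitor.get_state();a=save('wrist','w4.png');np.save('w4.npy',wT(s))
print(s['eef_pos'],s['orientation'],s['force'],s['grip_width'])
cv2.imwrite('pics/w4b.png',cv2.resize(a[:,:,::-1],(768,576)))
E
```

```text
[ 0.53808509 -0.21518196  0.28812876] [-1.86979237e-04  6.72197469e-01  7.40371851e-01 -2.24866261e-04] [ 0.66646127 -0.48184759 -0.09548717] 0.0383678444943929
```

View pics/w4b.png

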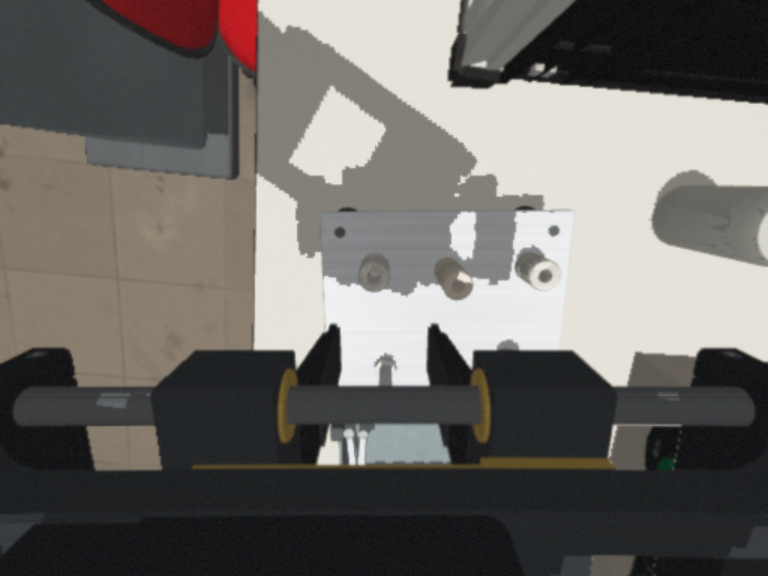

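The view (1.5x) shows D's top at (375,274), C's top at (459,285), A's top at (545,275), deck corners at (322,211) and (573,211), and the folded leaf pins side by side at (348,434) and (363,434).

```bash
python3 - <<'E'
from st import *
T=np.load('w4.npy')
f=lambda u,v,z: onz(kw,(u-.25)/1.5,(v-.25)/1.5,z,T)[:2]
for n,u,v,z in [('D',375,274,.104),('C',459,285,.12),('A',545,275,.104),('c++',322,211,.07),('c+-',573,211,.07)]:
    p=f(u,v,z);print(n,p.round(4),((p-t)@R*1e3).round(1))
d=f(573,211,.07)-f(322,211,.07);print(np.degrees(np.arctan2(d[1],d[0]))+90)
E
```

```text
D [ 0.5323 -0.2052] [46.5 54.2]
C [ 0.5872 -0.2036] [42.3 -0.6]
A [ 0.6479 -0.1947] [ 44.7 -61.9]
c++ [ 0.4889 -0.1693] [86.8 93.5]
c+- [ 0.6729 -0.1517] [ 84.8 -91.4]
95.47427320121022
```

Call:
step_arm(motion=[[0,0,0,-0.003,0.005,-0.03,-0.2],[0,0,0,-0.005,0.009,-0.06,-0.2],[0,0,0,-0.005,0.009,-0.085,-0.2],[0,0,0,-0.005,0.009,-0.1,-0.2],[0,0,0,-0.005,0.009,-0.11,-0.2]])

```text
time: 5.93
eef_pos: [0.5319, -0.2053, 0.1754]
orientation: [-0.002, 0.672, 0.741, -0.001]
force: [1.1, -0.2, 0.3]
grip_width: 0.038
grasp_force: 0.0
```

Call:
step_arm(motion=[[0,0,0,0,0,-0.008,-0.2],[0,0,0,0,0,-0.014,-0.2],[0,0,0,0,0,-0.019,-0.2],[0,0,0,0,0,-0.022,-0.2],[0,0,0,0,0,-0.023,-0.2]])

```text
time: 6.35
eef_pos: [0.5333, -0.2054, 0.1555]
orientation: [0.0, 0.672, 0.741, 0.0]
force: [0.4, 0.0, -0.2]
grip_width: 0.0379
grasp_force: 0.0
```

Call:
step_arm(motion=[[0,0,0,0,0,0,-0.2],[0,0,0,0,0,0,-0.4],[0,0,0,0,0,0,-0.7],[0,0,0,0,0,0,-0.7],[0,0,0,0,0,0,-0.7]])

```text
time: 6.77
eef_pos: [0.5332, -0.2053, 0.1557]
orientation: [0.0, 0.671, 0.741, -0.0]
force: [0.7, -0.4, 1.2]
grip_width: 0.0222
grasp_force: 5.0
```

Call:
step_arm(motion=[[0,0,0,0.001,-0.006,0,-0.7],[0,0,0,0.002,-0.017,0,-0.7],[0,0,0,0.003,-0.029,0,-0.7],[0,0,0,0.004,-0.04,0,-0.7],[0,0,0,0.0045,-0.046,0,-0.7]])

```text
time: 7.18
eef_pos: [0.5379, -0.2532, 0.1557]
orientation: [0.0, 0.672, 0.741, 0.0]
force: [-0.7, 3.5, 5.4]
grip_width: 0.0217
grasp_force: 5.0
```

Call:
step_arm(motion=[[0,0,0,0.006,0.0005,0,-0.7],[0,0,0,0.017,0.0015,0,-0.7],[0,0,0,0.029,0.003,0,-0.7],[0,0,0,0.041,0.004,0,-0.7],[0,0,0,0.047,0.0045,0,-0.7]])

```text
time: 7.6
eef_pos: [0.5856, -0.2475, 0.1556]
orientation: [0.0, 0.671, 0.741, -0.001]
force: [-4.0, -0.7, 6.9]
grip_width: 0.0217
grasp_force: 5.0
```

Call:
step_arm(motion=[[0,0,0,0,-0.006,0,-0.7],[0,0,0,0.002,-0.018,0,-0.7],[0,0,0,0.003,-0.032,0,-0.7],[0,0,0,0.005,-0.046,0,-0.7],[0,0,0,0.006,-0.06,0,-0.7]])

```text
time: 8.02
eef_pos: [0.5909, -0.3079, 0.1555]
orientation: [0.0, 0.672, 0.741, 0.0]
force: [-0.7, 3.1, 4.6]
grip_width: 0.0223
grasp_force: 5.0
```

Call:
step_arm(motion=[[0,0,0,0.0015,-0.015,0,-0.7],[0,0,0,0.003,-0.03,0,-0.7],[0,0,0,0.004,-0.045,0,-0.7],[0,0,0,0.005,-0.057,0,-0.7],[0,0,0,0.006,-0.063,0,-0.7]])

```text
time: 8.43
eef_pos: [0.5958, -0.372, 0.154]
orientation: [-0.001, 0.672, 0.74, -0.0]
force: [-0.1, 0.2, -1.2]
grip_width: 0.022
grasp_force: 5.0
```

Call:
step_arm(motion=[[0,0,0,0,0,0,-0.5],[0,0,0,0,0,0,-0.3],[0,0,0,0,0,0,-0.2],[0,0,0,0,0,0,-0.2]])

```text
time: 8.77
eef_pos: [0.5966, -0.3691, 0.1552]
orientation: [-0.0, 0.671, 0.741, -0.0]
force: [0.6, 0.4, -0.4]
grip_width: 0.0359
grasp_force: 0.0
```

Call:
step_arm(motion=[[0,0,0,0,0,0.02,-0.2],[0,0,0,0,0,0.06,-0.2],[0,0,0,0.005,0.03,0.09,-0.2],[0,0,0,0.015,0.065,0.1,-0.2],[0,0,0,0.025,0.095,0.1,-0.2]])

```text
time: 9.18
eef_pos: [0.6233, -0.2739, 0.2615]
orientation: [0.004, 0.672, 0.741, 0.001]
force: [1.4, 0.1, 0.7]
grip_width: 0.0384
grasp_force: 0.0
```

Call:
step_arm(motion=[[0,0,0,0.005,0.02,0,-0.2],[0,0,0,0.015,0.04,0,-0.2],[0,0,0,0.023,0.058,0,-0.2],[0,0,0,0.025,0.07,0,-0.2],[0,0,0,0.026,0.075,0,-0.2]])

```text
time: 9.6
eef_pos: [0.6478, -0.1975, 0.2554]
orientation: [-0.0, 0.671, 0.742, 0.0]
force: [-0.1, 0.1, -0.5]
grip_width: 0.0383
grasp_force: 0.0
```

Call:
step_arm(motion=[[0,0,0,0,0,0,-0.2],[0,0,0,0,0,0,-0.2],[0,0,0,0,0,0,-0.2]])

```text
time: 9.85
eef_pos: [0.6472, -0.2005, 0.2552]
orientation: [-0.0, 0.672, 0.741, -0.0]
force: [0.1, 0.3, -0.1]
grip_width: 0.0379
grasp_force: 0.0
```

```bash
python3 - <<'E'
from h import *
s=monitor.get_state();a=save('wrist','w5.png');np.save('w5.npy',wT(s));b=save('scene','s5.png')
print(s['eef_pos'],s['orientation'],s['force'],s['grip_width'])
k=calibration('wrist');k['pose']=np.load('w5.npy');print(proj(k,[.648,-.195,.104]))
cv2.imwrite('pics/w5b.png',np.hstack([cv2.resize(a[100:340,150:400,::-1],(500,480)),cv2.resize(b[160:320,230:380,::-1],(300,480))[:, :300]]))
E
```

```text
[ 0.64721311 -0.20054074  0.25522596] [-7.98208665e-05  6.71804863e-01  7.40728138e-01 -2.12306082e-04] [ 0.06446762  0.3125283  -0.06411837] 0.037890544669744404
[[255.8027358  195.79982293]]
```

View pics/w5b.png

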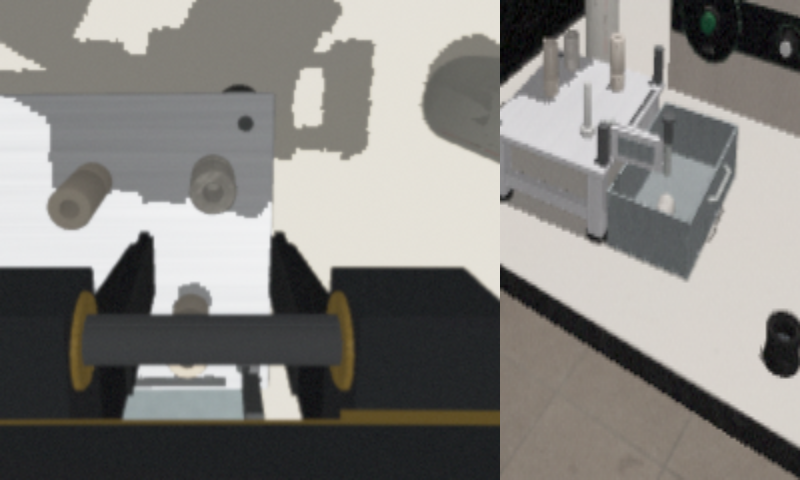

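The first short lies in the box at about (665,205), the gate is folded, and the others are standing. The second short is at crop (213,187), where predicted, so I'll grasp it.

Call:
step_arm(motion=[[0,0,0,0,0.003,-0.02,-0.2],[0,0,0,0.001,0.006,-0.04,-0.2],[0,0,0,0.001,0.006,-0.06,-0.2],[0,0,0,0.001,0.006,-0.075,-0.2],[0,0,0,0.001,0.006,-0.085,-0.2]])

```text
time: 10.37
eef_pos: [0.6476, -0.1941, 0.1678]
orientation: [-0.001, 0.672, 0.741, -0.001]
force: [-0.8, -0.2, -0.6]
grip_width: 0.0375
grasp_force: 0.0
```

Call:
step_arm(motion=[[0,0,0,0,0,-0.006,-0.2],[0,0,0,0,0,-0.01,-0.2],[0,0,0,0,0,-0.013,-0.2],[0,0,0,0,0,-0.0145,-0.2],[0,0,0,0,0,-0.0145,-0.2]])

```text
time: 10.78
eef_pos: [0.6489, -0.1939, 0.1563]
orientation: [0.0, 0.672, 0.741, 0.0]
force: [-0.2, -0.2, 0.5]
grip_width: 0.0378
grasp_force: 0.0
```

Call:
step_arm(motion=[[0,0,0,0,0,0,-0.2],[0,0,0,0,0,0,-0.4],[0,0,0,0,0,0,-0.7],[0,0,0,0,0,0,-0.7],[0,0,0,0,0,0,-0.7]])

```text
time: 11.2
eef_pos: [0.6487, -0.1938, 0.1562]
orientation: [0.0, 0.671, 0.741, 0.0]
force: [-0.4, -0.4, 0.6]
grip_width: 0.022
grasp_force: 5.0
```

Call:
step_arm(motion=[[0,0,0,0.001,-0.006,0,-0.7],[0,0,0,0.002,-0.016,0,-0.7],[0,0,0,0.003,-0.027,0,-0.7],[0,0,0,0.004,-0.037,0,-0.7],[0,0,0,0.0042,-0.042,0,-0.7]])

```text
time: 11.62
eef_pos: [0.6531, -0.2377, 0.1562]
orientation: [0.0, 0.672, 0.741, 0.0]
force: [-0.8, 2.4, 3.9]
grip_width: 0.0216
grasp_force: 5.0
```

Call:
step_arm(motion=[[0,0,0,-0.008,-0.001,0,-0.7],[0,0,0,-0.024,-0.0025,0,-0.7],[0,0,0,-0.042,-0.004,0,-0.7],[0,0,0,-0.058,-0.006,0,-0.7],[0,0,0,-0.066,-0.0065,0,-0.7]])

```text
time: 12.03
eef_pos: [0.5855, -0.2428, 0.1561]
orientation: [0.0, 0.672, 0.741, -0.0]
force: [0.9, -0.6, 1.9]
grip_width: 0.0218
grasp_force: 5.0
```

Call:
step_arm(motion=[[0,0,0,0,-0.006,0,-0.7],[0,0,0,0.002,-0.018,0,-0.7],[0,0,0,0.003,-0.033,0,-0.7],[0,0,0,0.005,-0.048,0,-0.7],[0,0,0,0.0065,-0.063,0,-0.7]])

```text
time: 12.45
eef_pos: [0.594, -0.3071, 0.1559]
orientation: [0.0, 0.672, 0.741, 0.0]
force: [-1.2, 2.7, 4.8]
grip_width: 0.0217
grasp_force: 5.0
```

Call:
step_arm(motion=[[0,0,0,0.003,-0.016,0,-0.7],[0,0,0,0.01,-0.034,0,-0.7],[0,0,0,0.024,-0.05,0,-0.7],[0,0,0,0.038,-0.062,0,-0.7],[0,0,0,0.045,-0.067,0,-0.7]])

```text
time: 12.87
eef_pos: [0.6387, -0.3755, 0.1543]
orientation: [-0.0, 0.672, 0.74, -0.001]
force: [0.2, 0.1, -0.0]
grip_width: 0.0217
grasp_force: 5.0
```

Call:
step_arm(motion=[[0,0,0,0,0,0,-0.6],[0,0,0,0,0,0,-0.3],[0,0,0,0,0,0,-0.2],[0,0,0,0,0,0,-0.2]])

```text
time: 13.2
eef_pos: [0.6378, -0.3717, 0.1555]
orientation: [-0.001, 0.671, 0.741, -0.0]
force: [0.5, -1.0, 0.6]
grip_width: 0.0354
grasp_force: 0.0
```

Call:
step_arm(motion=[[0,0,0,0,0,0.02,-0.2],[0,0,0,0,0,0.06,-0.2],[0,0,0,0,0,0.1,-0.2],[0,0,0,0,0,0.13,-0.2],[0,0,0,0,0,0.15,-0.2]])

```text
time: 13.62
eef_pos: [0.6387, -0.372, 0.3115]
orientation: [0.003, 0.671, 0.741, 0.0]
force: [0.8, -0.7, 0.6]
grip_width: 0.0379
grasp_force: 0.0
```

Call:
step_arm(motion=[[0,0,0,-0.03,-0.02,0.01,-0.2],[0,0,0,-0.06,-0.05,0.02,-0.2],[0,0,0,-0.09,-0.08,0.02,-0.2],[0,0,0,-0.11,-0.1,0.02,-0.2],[0,0,0,-0.12,-0.11,0.02,-0.2]])

```text
time: 14.03
eef_pos: [0.5153, -0.4841, 0.3266]
orientation: [0.0, 0.672, 0.74, -0.001]
force: [-0.1, -0.7, -0.4]
grip_width: 0.0381
grasp_force: 0.0
```

```bash
python3 - <<'E'
from h import *
s=monitor.get_state();t=save('top','t6.png');b=save('scene','s6.png')
print(s['eef_pos'],s['force'],s['grip_width'],s['time'])
cv2.imwrite('pics/e6.png',np.hstack([cv2.resize(t[140:230,208:324,::-1],(464,360)),cv2.resize(b[140:290,220:360,::-1],(336,360))]))
E
```

```text
[ 0.51525532 -0.48413236  0.32661221] [-0.12173386 -0.73888875 -0.38501305] 0.03807789333898237 14.0333
```

View pics/e6.png

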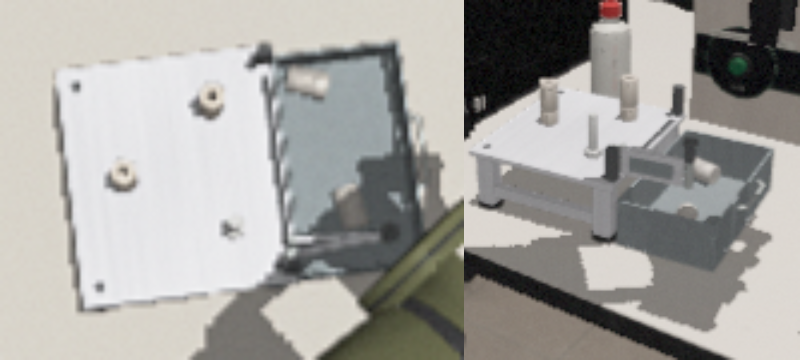

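Both shorts are in the box, at about (307,82) and (347,205). The gate is folded, with the knob at (390,232), and both talls and the bolt are standing.

Call:
step_arm(motion=[[0,0,0,0,0,0,-0.2],[0,0,0,0,0,0,-0.2],[0,0,0,0,0,0,-0.2],[0,0,0,0,0,0,-0.2],[0,0,0,0,0,0,-0.2]])

```text
time: 14.55
eef_pos: [0.5191, -0.4813, 0.3256]
orientation: [-0.0, 0.671, 0.742, 0.0]
force: [0.7, -0.1, 0.0]
grip_width: 0.0379
grasp_force: 0.0
```

```bash
python3 -c "
from cell import workorder
print(workorder.sign_off())"
```

```text
the job is handed in; nothing more can be done
None
```

The job is handed in at about 14.6 s: the gate is folded to its stop, both short pieces are in the box (gripped lightly, slid across the deck and released past the edge), and the two tall pieces and the bolt were still standing in the last pictures; the arm did not go near the vial or the loupe, but I did not check them at the end.

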